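# Locate an angle bracket on the drilling jig's pin

### The job

Load the drilling jig: pick up the aluminium angle bracket, set its foot plate on the jig's locating pin and nudge it gently along the fence until the hole drops over the pin. Leave the bracket fully down, flat on the deck with an 80 mm side of its foot running along the fence, and let go; do not force it against the jig, and leave the tin, the spray can and the cup alone.

Things in the scene. Friction and masses are not known exactly. Their poses are not given: they have to be found in the camera images.
- bracket_flange (a point): Loose aluminium angle bracket, 0.2 kg: flat foot 80 x 60 x 6 mm with a round hole, and along one 60 mm side an upright flange 8 mm thick, 60 wide, top 56 mm above the foot's underside. Point: on the flange's mid-plane, centred on its width, 36 mm above the underside; grip here across the 8 mm. Axes: z up, x from flange towards foot (across the flange), y along the flange's width.
- bracket_hole (a point): Centre of the bracket's 12.5 mm through hole, at the foot's underside; same axes. 44 mm in x from the flange's mid-plane, midway between the foot's two 80 mm sides (30 mm from each); the foot reaches 40 mm either side of it in x. The bracket fits the jig either way round.
- jig: Drilling jig fixed to the bench: plywood deck 200 x 110 mm, top 18 mm above the bench, dark steel fence 200 long, 15 thick, 30 mm above the deck. Origin on the bench under the near end of the slot; z up, x along slot and fence, y towards the fence, inner face at y = 30 mm: a bracket side against it puts the hole in line with the slot. Deck: x -76 to 124 mm. Over 80 N between bracket and jig, knocks included, does damage.
- jig_slot (a point): Right above the jig's origin, at deck height, on the line of the dark slot (60 mm long along x, from x = -6 to 54 mm); the jig's axes. In the slot stands a rigid steel pin, 10 mm across, top slightly bevelled, 16 mm above the deck. It is locked with its axis anywhere from x = 6 to 42 mm; its place is not measured and must be seen or felt.
- paint_tin: Closed paint tin, 100 mm across and 110 mm tall, bystander; origin under its centre.
- spray_can: Spray can, 52 mm across and 170 mm tall, bystander; origin under its centre.
- cup: Empty card coffee cup, 76 mm across and 90 mm tall, bystander; origin under its centre.
There are look-alikes about, which are no part of the job. What is shaped like the part that bears bracket_flange but blue or purple is not meant.

How it is judged:
By the outcome, as a careful person would: the job done as asked, in the order asked, and still so for the second after the job is handed in, with the robot touching nothing.
It also fails if it takes over 70 s, if anything falls off the work surface, if the arm or the gripper's body presses on something with over 40 N, if the wrist force passes 120 N, or if a joint passes its speed limit or range.

### The arm

A 7-joint arm with a two-finger parallel gripper is mounted at the origin on the work surface. World frame = base frame: x ahead of the robot, y to its left, z up, the work surface at z = 0. Lengths are in mm, angles in rad, forces in N, time in s.
With the tool pointing down it reaches from about 400 to 875 mm from the base axis. Payload 6.5 kg.
Tool frame: the origin (TCP) lies at the very end of the fingers, on their centre line; the grasp point (between the pads) lies 19 mm behind it; z points along the fingers, y is the line along which they close (so a half turn about z gives the same grasp; the last joint's range is limited). The gripper opens to 88 mm and grips with 3 to 60 N. Pads are 18 mm wide; open, the fingers measure 123 mm over their backs; the gripper's body (75 mm by 187 mm) begins 45 mm behind the grasp point.
Start: joints at [-1.221, 0.536, -0.004, 1.538, 0.003, 1.067, -0.071], TCP at [262.544, 594.61, 238.716] pointing down, gripper open.
Joint ranges: [-2.7, 2.7], [-0.37, 2.16], [-1.27, 1.26], [0.24, 2.4], [-1.31, 4.45], [0.19, 1.91], [-2.76, 2.76]. Speed limits (rad/s): [2.39, 2.39, 3.14, 3.14, 3.14, 3.14, 3.14].

### API

Orientations are given as a unit quaternion [w, x, y, z].
In Python, from bench import sense, vision, ticket gives the robot as it stands.
- The arm moves only by the tool play_rows, never from a script. Its arguments are lists of equal length, an entry for each row: "rot": the turn, a rotation vector about the tool's x, y, z in rad, a list of three; "delta_pos": the shift along the tool's x, y, z in mm, a list of three; "jaw": the finger opening in mm, from 0 to 88.1. In form: {"rot": [[ax, ay, az], ...], "delta_pos": [[tx, ty, tz], ...], "jaw": [jaw, ...]}. A call has 1 to 10 rows; each row is the pose to reach, as a shift and turn from the pose commanded when the call began, along the tool's axes at that moment; what a row does not reach only later rows make up. A row lasts 1/8 s, in which the tool goes at most 62.5 mm and 10.7 degrees, less where a joint would pass 70% of its speed; a pose out of reach is approached as far as the arm can. A call with a gripper value outside its range is refused whole. The fingers move at their own pace and stop on an object; the grip force is fixed at half the most. Time passes only in rows, so rows that repeat a pose let the fingers close. It gives the time, the measured TCP pose, the force, the opening and the grip force at its end, in the units of the state.
- sense(): the state, without advancing time (a new reading comes with each control period).
- vision.read_camera(name): name is "scene" or "top" or "wrist"; returns (picture, depth): 400x640x3 uint8, blue, green, red; 400x640 float32, mm along the optical axis (not along the pixel's ray), 0 where there is no reading.
- vision.camera_params(name): a dict with "K" (3x3 intrinsics, pixels), "k1" (the pictures are not rectified: a ray, as slopes to the right and down, at radius r is drawn at 1 + k1 r^2 times it, then the intrinsics apply), "camera_from_world" (4x4, takes a point from world to camera coordinates); the wrist camera has in their place "T_tool_cam" (4x4, takes a point from camera to tool coordinates, whose origin is the TCP and whose axes are the flange's). Camera axes: x right, y down, z forward; pixel columns grow to the right and rows downward; lengths in mm; the calibration is good to about 2 mm. A picture is of the moment at which its call begins: read the wrist's pose just before it. camera_params takes no time and is no camera call.
- ticket.sign_off(): hands the job in; it is judged then, once.
The state is a dict: "t": time; "joint_pos": joint angles; "joint_vel": joint speeds; "tau": joint torques, N m; "ee_pos": TCP position; "ee_rot": TCP orientation; "ft_force": force on the tool from outside, world axes, zero at the start; "moment": the same for the moment, N m; "finger_gap": opening from 0.0 (shut) to 1.0 (fully open); "grasp_force": force on a finger pad.
Only numpy, scipy, OpenCV 4.12 (cv2) and the standard library are available. Lean on these libraries where they do the work, as an engineer would, in place of code of your own. Each camera call takes 0.05 s, during which the arm holds its last target. There are 200 camera calls.

## Working session

There is one attempt and no reset: what is moved stays moved. The work goes in short steps, Python scripts to look and compute and a tool call to move; the robot and the scene stay as the last step left them, time stands still between calls to the robot, and variables do not carry over. Pictures are saved under pics/ and viewed, at most 10 in all, crops included, and the job is handed in when it is done.

Besides the shell and the picture viewer there is one more tool, called in YAML: its name, and indented under it one key for each argument. play_rows: Moves the arm, as the interface text tells. Its arguments: {"type":"object","properties":{"rot":{"type":"array"},"delta_pos":{"type":"array"},"jaw":{"type":"array"}},"required":["rot","delta_pos","jaw"]}

```bash
mkdir -p pics; cat > h.py <<'E'
import numpy as np, cv2
from scipy.spatial.transform import Rotation as R
from bench import sense, vision, ticket
def toolT(s):
    q=s['ee_rot']; T=np.eye(4); T[:3,:3]=R.from_quat([q[1],q[2],q[3],q[0]]).as_matrix(); T[:3,3]=s['ee_pos']; return T
def look(name):
    s=sense(); im,d=vision.read_camera(name); p=vision.camera_params(name)
    W=np.linalg.inv(p['camera_from_world']) if 'camera_from_world' in p else toolT(s)@p['T_tool_cam']
    K=np.array(p['K'],float); k1=p['k1']
    v,u=np.mgrid[:im.shape[0],:im.shape[1]].astype(np.float64)
    pts=np.stack([u.ravel(),v.ravel()],1)[:,None]
    n=cv2.undistortPoints(pts,K,np.array([k1,0,0,0.])).reshape(im.shape[0],im.shape[1],2)
    C=np.dstack([n[...,0]*d,n[...,1]*d,d]); P=C@W[:3,:3].T+W[:3,3]; P[d==0]=np.nan
    return im,d,P,W,n
def ray(W,n,u,v,z):
    r=W[:3,:3]@np.array([*n[int(v),int(u)],1]); return W[:3,3]+r*(z-W[2,3])/r[2]
E
python3 - <<'E'
from h import *
s=sense(); print({k:np.round(v,3) for k,v in s.items()}); 
for n in ['top','scene']:
    im,d,P,W,nn=look(n); cv2.imwrite(f'pics/{n}0.png',im); np.savez(f'{n}0.npz',im=im,P=P,W=W,n=nn); print(n,W.round(2))
print(toolT(s).round(3)); print(vision.camera_params('wrist'))
E
```

```text
{'t': np.float64(0.0), 'joint_pos': array([-1.221,  0.537, -0.004,  1.539,  0.003,  1.067, -0.071]), 'joint_vel': array([ 0.001, -0.   , -0.001,  0.   ,  0.   , -0.   ,  0.001]), 'tau': array([ 1.0000e-03, -5.7098e+01,  9.9200e-01, -2.5160e+01, -5.6000e-02,
        1.8000e-02,  0.0000e+00]), 'ee_pos': array([262.326, 594.062, 237.867]), 'ee_rot': array([-0.   ,  0.206,  0.978, -0.001]), 'ft_force': array([0.926, 0.14 , 0.458]), 'moment': array([ 0.046, -0.076,  0.001]), 'grasp_force': np.float64(0.0), 'finger_gap': np.float64(0.995)}
top [[ 1.00000e-02 -9.90000e-01  1.30000e-01  4.14900e+02]
 [-1.00000e+00 -1.00000e-02 -1.00000e-02 -1.20000e+01]
 [ 1.00000e-02 -1.30000e-01 -9.90000e-01  1.43091e+03]
 [ 0.00000e+00  0.00000e+00  0.00000e+00  1.00000e+00]]
scene [[-6.10000e-01  6.10000e-01 -5.00000e-01  1.13511e+03]
 [ 7.90000e-01  4.80000e-01 -3.80000e-01  4.17940e+02]
 [ 0.00000e+00 -6.30000e-01 -7.70000e-01  8.90200e+02]
 [ 0.00000e+00  0.00000e+00  0.00000e+00  1.00000e+00]]
[[-9.15000e-01  4.04000e-01 -1.00000e-03  2.62326e+02]
 [ 4.04000e-01  9.15000e-01 -2.00000e-03  5.94062e+02]
 [-0.00000e+00 -2.00000e-03 -1.00000e+00  2.37867e+02]
 [ 0.00000e+00  0.00000e+00  0.00000e+00  1.00000e+00]]
{'K': array([[279.4951107 ,   0.        , 316.14620647],
       [  0.        , 279.4951107 , 202.77377314],
       [  0.        ,   0.        ,   1.        ]]), 'k1': 0.008289241287751695, 'T_tool_cam': array([[-4.20426443e-04, -9.62028583e-01, -2.72948398e-01,
         7.08057597e+01],
       [ 9.99999756e-01, -2.52327309e-04, -6.50966477e-04,
         1.90707025e-02],
       [ 5.57376023e-04, -2.72948605e-01,  9.62028455e-01,
        -1.45755248e+02],
       [ 0.00000000e+00,  0.00000000e+00,  0.00000000e+00,
         1.00000000e+00]])}
```

View pics/top0.png

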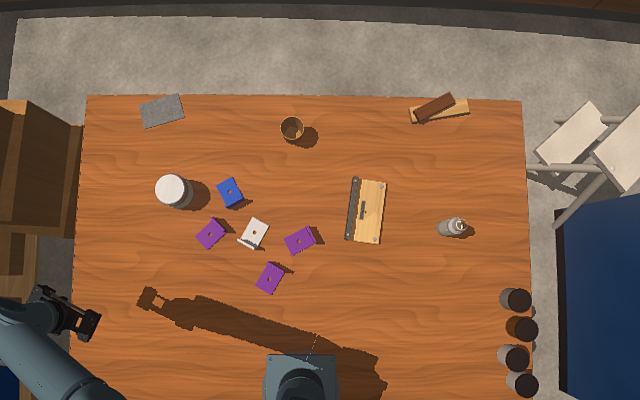

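View pics/scene0.png

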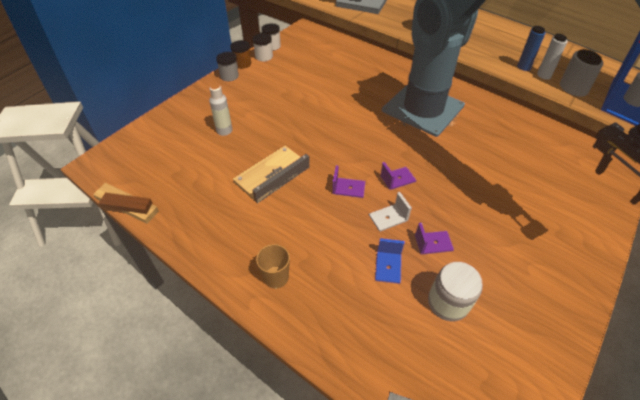

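Top view: white bracket at (254,233) with its flange on the robot side, and the jig at (366,210) with the fence on the left (+y) and the slot near (363,209). Purple and blue decoys surround the bracket. Next I measure from the depth.

```bash
python3 - <<'E'
from h import *
f=np.load('top0.npz'); im,P=f['im'],f['P']
hsv=cv2.cvtColor(im,cv2.COLOR_BGR2HSV)
def rect(Q): 
    r=cv2.minAreaRect(Q[:,:2].astype(np.float32)); return np.round(cv2.boxPoints(r),1).tolist(), np.round(r[1],1)
def show(nm,box,m,zb):
    u0,u1,v0,v1=box; q=P[v0:v1,u0:u1][m[v0:v1,u0:u1]]
    q=q[~np.isnan(q[:,0])]; print(nm,len(q),'z pct',np.percentile(q[:,2],[1,25,50,75,99]).round(1))
    for a,b in zb:
        k=q[(q[:,2]>a)&(q[:,2]<b)]
        if len(k)>4: print('  z',a,b,len(k),rect(k),k.mean(0).round(1))
white=(hsv[...,1]<60)&(hsv[...,2]>90)
show('bracket',(232,276,210,256),white,[(2,14),(30,70),(45,70)])
al=np.ones_like(white)
show('jig',(335,395,168,252),al,[(12,26),(38,56)])
for nm,b in dict(tin=(150,200,168,215),can=(430,475,210,245),cup=(275,310,110,145),pr=(280,320,222,262),pl=(192,230,214,252),pn=(252,290,258,298),bl=(212,248,174,212)).items():
    show(nm,b,al,[(25,300)])
big=cv2.resize(im[150:300,180:400],None,fx=3.6,fy=3.6,interpolation=cv2.INTER_CUBIC); cv2.imwrite('pics/crop1.png',big)
E
```

```text
bracket 519 z pct [-2.3  4.3  6.8  9.  60.3]
  z 2 14 411 ([[427.79998779296875, 150.5], [507.3999938964844, 107.80000305175781], [536.0, 161.10000610351562], [456.3999938964844, 203.8000030517578]], array([60.5, 90.3])) [486.3 153.3   6.7]
  z 30 70 52 ([[431.79998779296875, 150.3000030517578], [438.8999938964844, 146.5], [466.1000061035156, 198.1999969482422], [459.0, 201.89999389648438]], array([58.4,  8.1])) [448.7 173.3  56.8]
  z 45 70 52 ([[431.79998779296875, 150.3000030517578], [438.8999938964844, 146.5], [466.1000061035156, 198.1999969482422], [459.0, 201.89999389648438]], array([58.4,  8.1])) [448.7 173.3  56.8]
jig 5023 z pct [-6.4 -0.3  3.9 18.1 51.2]
  z 12 26 1762 ([[451.0, -240.10000610351562], [649.9000244140625, -267.1000061035156], [664.7999877929688, -157.10000610351562], [465.8999938964844, -130.1999969482422]], array([111. , 200.7])) [ 556.4 -206.4   18.3]
  z 38 56 319 ([[464.3999938964844, -145.10000610351562], [662.2000122070312, -172.6999969482422], [664.2999877929688, -157.1999969482422], [466.5, -129.6999969482422]], array([ 15.6, 199.7])) [ 563.1 -150.8  
[... 973 characters left out ...]
 -0.6  2.3  5.9 58. ]
  z 25 300 60 ([[484.3999938964844, 247.3000030517578], [489.79998779296875, 241.1999969482422], [533.2000122070312, 279.3999938964844], [527.9000244140625, 285.5]], array([57.8,  8.1])) [507.7 262.   53.1]
pn 1511 z pct [-6.  -0.3  2.4  5.8 57.9]
  z 25 300 60 ([[360.79998779296875, 57.70000076293945], [367.6000061035156, 53.79999923706055], [397.70001220703125, 105.5999984741211], [391.0, 109.5999984741211]], array([60. ,  7.8])) [380.   82.1  54.5]
bl 1364 z pct [-6.2 -0.7  2.   5.6 57.6]
  z 25 300 84 ([[557.7000122070312, 241.5], [587.5, 188.3000030517578], [595.9000244140625, 193.0], [566.0999755859375, 246.1999969482422]], array([ 9.6, 61. ])) [575.7 216.3  49.6]
```

View pics/crop1.png

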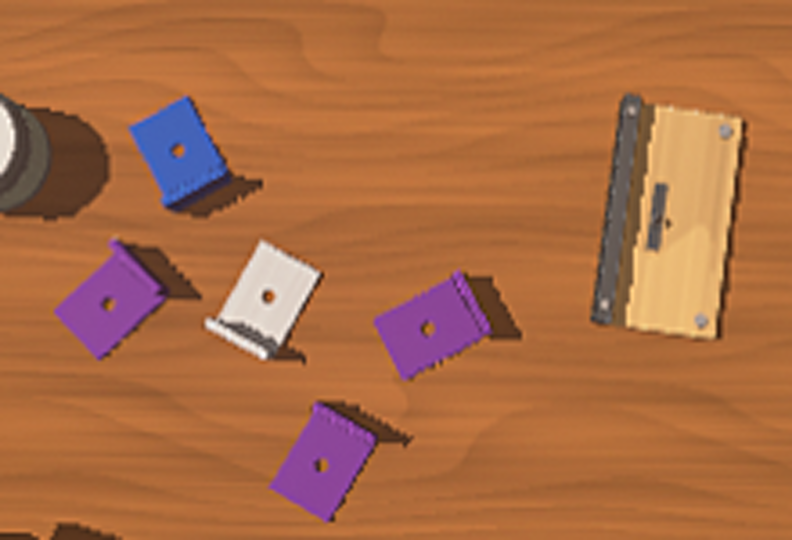

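The measurements match the given sizes: the flange centre is near (448,174), yaw -28°; the jig origin is near (535,-185), yaw -7.8°; and the deck is at 18. The crop shows a pin shadow beside the slot at (667,222). I'll look at the jig with the wrist camera first.

play_rows:
  rot:
    - [0,0,0.18]
    - [0,0,0.36]
    - [0,0,0.54]
    - [0,0,0.72]
    - [0,0,0.9]
    - [0,0,1.08]
    - [0,0,1.2]
    - [0,0,1.29]
    - [0,0,1.29]
    - [0,0,1.29]
  delta_pos:
    - [-41,-43,3]
    - [-82,-86,6]
    - [-123,-128,9]
    - [-164,-171,12]
    - [-205,-214,15]
    - [-246,-257,18]
    - [-287,-300,21]
    - [-328,-342,24]
    - [-369,-385,27]
    - [-410,-428,30]
  jaw: [50,50,50,50,50,50,50,50,50,50]

```text
t: 1.35
ee_pos: [465.0, 35.8, 208.7]
ee_rot: [-0.0, 0.753, 0.658, 0.0]
ft_force: [1.4, 0.7, -0.2]
finger_gap: 0.571
grasp_force: 0.0
```

play_rows:
  rot:
    - [0,0,0]
    - [0,0,0]
    - [0,0,0]
    - [0,0,0]
    - [0,0,0]
    - [0,0,0]
  delta_pos:
    - [-50,26,6]
    - [-100,52,12]
    - [-150,78,18]
    - [-190,100,25]
    - [-208,109,30]
    - [-208,109,30]
  jaw: [50,50,50,50,50,50]

```text
t: 2.1
ee_pos: [544.2, -184.8, 178.1]
ee_rot: [-0.0, 0.754, 0.657, -0.001]
ft_force: [-1.0, 0.1, -0.2]
finger_gap: 0.569
grasp_force: 0.0
```

```bash
python3 - <<'E'
from h import *
im,d,P,W,n=look('wrist'); np.savez('w1.npz',im=im,P=P,W=W,n=n); cv2.imwrite('pics/w1.png',im)
s=sense(); print(np.round(s['ee_pos'],1),s['t'])
q=P[~np.isnan(P[...,0])]
def rect(k): r=cv2.minAreaRect(k[:,:2].astype(np.float32)); return np.round(cv2.boxPoints(r),1).tolist(),np.round(r[1],1)
for a,b in [(15,21),(30,36),(45,51)]:
    k=q[(q[:,2]>a)&(q[:,2]<b)&(q[:,0]>440)&(q[:,0]<680)&(q[:,1]<-110)&(q[:,1]>-290)]; print(a,b,len(k),np.median(k[:,2]),rect(k))
k=q[(q[:,2]>31)&(q[:,2]<37)]; k=k[np.abs((k[:,:2]-[535,-185])@[.1357,.9907])<15]; print(len(k),k.mean(0),k.min(0),k.max(0))
E
```

```text
[ 544.3 -183.1  178.3] 2.15
15 21 12887 17.808132734699313 ([[454.0, -239.10000610351562], [652.0, -266.20001220703125], [666.9000244140625, -157.5], [468.79998779296875, -130.39999389648438]], array([109.7, 199.9]))
30 36 124 31.33722543355333 ([[507.5, -185.6999969482422], [658.2999877929688, -206.5], [665.0999755859375, -157.3000030517578], [514.2999877929688, -136.60000610351562]], array([ 49.6, 152.2]))
45 51 3026 47.78979037063556 ([[467.1000061035156, -144.39999389648438], [664.5999755859375, -171.89999389648438], [666.5, -157.89999389648438], [469.0, -130.5]], array([ 14.1, 199.4]))
20 [ 557.39352037 -187.04278821   33.53957874] [ 553.32860197 -192.71566827   32.25445533] [ 562.23706749 -182.89744913   34.81377345]
```

View pics/w1.png

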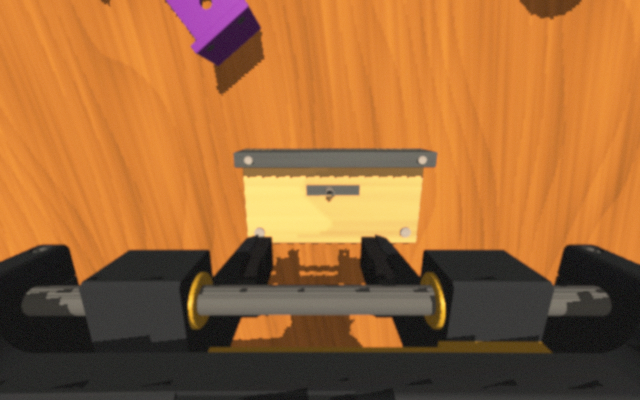

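The wrist view shows the slot at columns 307–359, row 190, and the pin at (330,193). That puts the jig origin near (538,-185) and the pin at jig x ≈ 20. Next I go to the bracket.

play_rows:
  rot:
    - [0,0,0.1]
    - [0,0,0.2]
    - [0,0,0.3]
    - [0,0,0.353]
    - [0,0,0.353]
    - [0,0,0.353]
    - [0,0,0.353]
    - [0,0,0.353]
  delta_pos:
    - [55,-23,5]
    - [110,-46,15]
    - [165,-69,25]
    - [220,-92,35]
    - [270,-115,45]
    - [315,-133,50]
    - [342,-145,55]
    - [342,-145,55]
  jaw: [50,50,50,50,50,50,50,50]

```text
t: 3.15
ee_pos: [445.0, 178.7, 123.5]
ee_rot: [-0.001, 0.855, 0.518, -0.0]
ft_force: [-0.0, -0.2, -0.9]
finger_gap: 0.567
grasp_force: 0.0
```

```bash
python3 - <<'E'
from h import *
im,d,P,W,n=look('wrist'); im,d,P,W,n=look('wrist'); cv2.imwrite('pics/w2.png',im)
s=sense(); T=toolT(s); print(np.round(s['ee_pos'],1),T.round(3)[:3,:3].tolist())
hsv=cv2.cvtColor(im,cv2.COLOR_BGR2HSV); w=(hsv[...,1]<70)&(hsv[...,2]>70)
q=P[w&~np.isnan(P[...,0])]; q=q[(np.hypot(q[:,0]-475,q[:,1]-160)<75)]
def rect(k): r=cv2.minAreaRect(k[:,:2].astype(np.float32)); return np.round(cv2.boxPoints(r),1).tolist(),np.round(r[0],1),np.round(r[1],1)
for a,b in [(3,9),(50,59)]:
    k=q[(q[:,2]>a)&(q[:,2]<b)]; print(a,b,len(k),np.median(k[:,2]),rect(k))
E
```

```text
[446.6 175.2 124. ] [[0.468, 0.884, -0.0], [0.884, -0.468, 0.0], [-0.0, -0.0, -1.0]]
3 9 4625 5.786531818256037 ([[439.29998779296875, 145.10000610351562], [509.70001220703125, 108.5], [537.5999755859375, 162.0], [467.29998779296875, 198.6999969482422]], array([488.5, 153.6]), array([60.4, 79.4]))
50 59 694 55.68733264863293 ([[431.6000061035156, 149.89999389648438], [438.70001220703125, 146.0], [467.5, 198.8000030517578], [460.3999938964844, 202.60000610351562]], array([449.6, 174.3]), array([60.1,  8.1]))
```

View pics/w2.png

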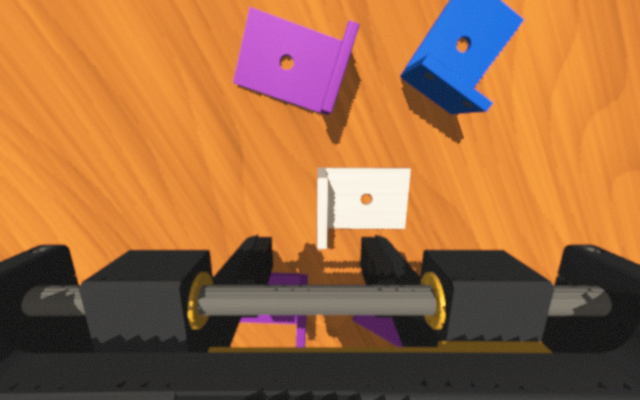

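The wrist view shows the white bracket's flange at column 322, between the fingers. I descend and grip.

play_rows:
  rot:
    - [0,0,0]
    - [0,0,0]
    - [0,0,0]
    - [0,0,0]
    - [0,0,0]
    - [0,0,0]
    - [0,0,0]
    - [0,0,0]
    - [0,0,0]
    - [0,0,0]
  delta_pos:
    - [0.5,3,25]
    - [0.5,3,50]
    - [0.5,3,75]
    - [0.5,3,95]
    - [0.5,3,106]
    - [0.5,3,106]
    - [0.5,3,106]
    - [0.5,3,106]
    - [0.5,3,106]
    - [0.5,3,106]
  jaw: [50,50,50,50,50,50,4,4,4,4]

```text
t: 4.5
ee_pos: [450.1, 174.3, 17.9]
ee_rot: [-0.0, 0.857, 0.515, 0.0]
ft_force: [0.3, 0.9, -0.6]
finger_gap: 0.139
grasp_force: 0.0
```

play_rows:
  rot:
    - [0,0,0]
    - [0,0,0]
    - [0,0,0]
    - [0,0,0]
  delta_pos:
    - [0,0,0]
    - [0,0,0]
    - [0,0,0]
    - [0,0,0]
  jaw: [4,4,4,4]

```text
t: 5.0
ee_pos: [450.1, 174.2, 17.8]
ee_rot: [-0.0, 0.857, 0.515, 0.0]
ft_force: [-0.9, 1.0, 4.9]
finger_gap: 0.087
grasp_force: 30.0
```

play_rows:
  rot:
    - [0,0,0]
    - [0,0,0]
    - [0,0,0]
    - [0,0,-0.1]
    - [0,0,-0.2]
    - [0,0,-0.3]
    - [0,0,-0.353]
    - [0,0,-0.353]
    - [0,0,-0.353]
    - [0,0,-0.353]
  delta_pos:
    - [0,0,-20]
    - [0,0,-50]
    - [0,0,-85]
    - [-45,34,-100]
    - [-90,68,-100]
    - [-135,101,-100]
    - [-180,135,-100]
    - [-225,169,-100]
    - [-265,199,-100]
    - [-290,218,-100]
  jaw: [4,4,4,4,4,4,4,4,4,4]

```text
t: 6.25
ee_pos: [505.9, -187.3, 117.4]
ee_rot: [0.0, 0.754, 0.657, -0.001]
ft_force: [-0.5, 0.8, -2.3]
finger_gap: 0.086
grasp_force: 30.0
```

play_rows:
  rot:
    - [0,0,0]
    - [0,0,0]
    - [0,0,0]
  delta_pos:
    - [0,0,10]
    - [0,0,20]
    - [0,0,20]
  jaw: [4,4,4]

```text
t: 6.62
ee_pos: [505.6, -182.3, 96.4]
ee_rot: [-0.001, 0.753, 0.659, -0.001]
ft_force: [0.1, -0.6, -2.3]
finger_gap: 0.086
grasp_force: 30.0
```

```bash
python3 - <<'E'
from h import *
im,d,P,W,n=look('wrist'); im,d,P,W,n=look('wrist'); np.savez('w3.npz',im=im,P=P,W=W,n=n); cv2.imwrite('pics/w3.png',cv2.resize(im[100:260,200:480],None,fx=2.8,fy=2.8,interpolation=cv2.INTER_CUBIC))
s=sense(); T=toolT(s); print(np.round(s['ee_pos'],1),T.round(4)[:3,:2].tolist(),np.round(s['ft_force'],1))
q=P[~np.isnan(P[...,0])]; q=q[(np.hypot(q[:,0]-550,q[:,1]+185)<130)]
def rect(k): r=cv2.minAreaRect(k[:,:2].astype(np.float32)); b=cv2.boxPoints(r); return np.round(b,1).tolist(),np.round((b-T[:2,3])@T[:2,:2],1).tolist(),np.round(r[1],1)
print('deck',rect(q[abs(q[:,2]-18)<2.5])); print('fence',rect(q[abs(q[:,2]-48)<2.5]))
k=q[(q[:,2]>75)&(q[:,2]<93)]; print('foot',np.median(k[:,2]),rect(k))
E
```

```text
[ 506.5 -183.1   97.5] [[0.133, 0.9911], [0.9911, -0.133], [0.0004, -0.0008]] [ 0.1 -0.1 -1.7]
deck ([[453.70001220703125, -239.3000030517578], [651.0999755859375, -266.79998779296875], [666.2999877929688, -157.6999969482422], [468.79998779296875, -130.1999969482422]], [[-62.8, -44.9], [-63.7, 154.5], [46.4, 155.0], [47.4, -44.3]], array([110.2, 199.4]))
fence ([[466.70001220703125, -145.6999969482422], [664.5999755859375, -172.5], [666.7000122070312, -157.39999389648438], [468.70001220703125, -130.60000610351562]], [[31.7, -44.5], [31.5, 155.3], [46.8, 155.3], [47.0, -44.4]], array([ 15.3, 199.8]))
foot 84.72060766171299 ([[499.5, -197.8000030517578], [587.0, -209.8000030517578], [593.2999877929688, -163.89999389648438], [505.79998779296875, -151.89999389648438]], [[-15.5, -5.0], [-15.8, 83.4], [30.5, 83.5], [30.8, -4.8]], array([46.3, 88.4]))
```

View pics/w3.png

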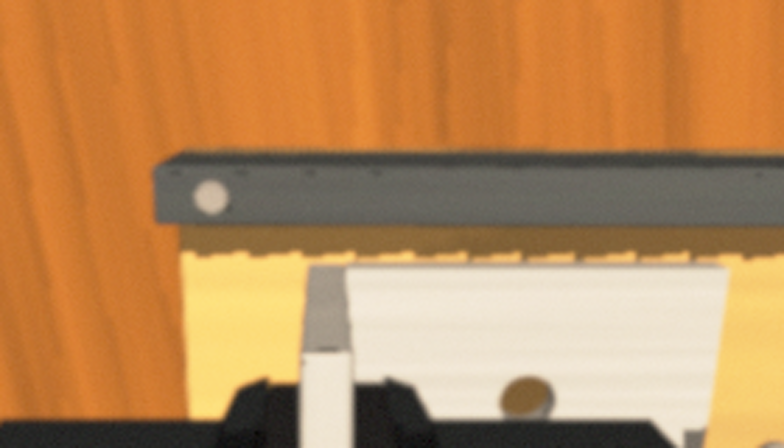

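The picture shows the foot's far side at crop row 265, just clear of the fence edge at row 222, with the hole at (527,397). In tool axes the gap to the fence is about 1 mm and the hole is at jig x ≈ 12. I back off 2 mm, go down to just above the pin, then feel for the fence.

play_rows:
  rot:
    - [0,0,0]
    - [0,0,0]
    - [0,0,0]
    - [0,0,0]
    - [0,0,0]
    - [0,0,0]
  delta_pos:
    - [-2,0,8]
    - [-2,0,18]
    - [-2,0,28]
    - [-2,0,37]
    - [-2,0,42]
    - [-2,0,42]
  jaw: [4,4,4,4,4,4]

```text
t: 7.48
ee_pos: [506.1, -186.2, 55.3]
ee_rot: [-0.0, 0.753, 0.658, -0.0]
ft_force: [0.2, 0.3, -1.5]
finger_gap: 0.091
grasp_force: 30.0
```

play_rows:
  rot:
    - [0,0,0]
    - [0,0,0]
    - [0,0,0]
    - [0,0,0]
  delta_pos:
    - [0.7,0,0]
    - [1.4,0,0]
    - [2,0,0]
    - [2,0,0]
  jaw: [4,4,4,4]

```text
t: 7.98
ee_pos: [506.7, -184.1, 55.8]
ee_rot: [0.0, 0.753, 0.658, 0.0]
ft_force: [-0.6, 0.8, -1.4]
finger_gap: 0.089
grasp_force: 30.0
```

play_rows:
  rot:
    - [0,0,0]
    - [0,0,0]
    - [0,0,0]
  delta_pos:
    - [0.5,0,0]
    - [1,0,0]
    - [1,0,0]
  jaw: [4,4,4]

```text
t: 8.35
ee_pos: [506.7, -183.2, 55.7]
ee_rot: [-0.0, 0.753, 0.658, 0.0]
ft_force: [-0.1, -0.6, -1.4]
finger_gap: 0.083
grasp_force: 30.0
```

play_rows:
  rot:
    - [0,0,0]
    - [0,0,0]
  delta_pos:
    - [0.5,0,0]
    - [0.5,0,0]
  jaw: [4,4]

```text
t: 8.6
ee_pos: [506.8, -182.7, 55.7]
ee_rot: [-0.0, 0.753, 0.658, 0.0]
ft_force: [-0.3, -0.4, -1.8]
finger_gap: 0.088
grasp_force: 30.0
```

play_rows:
  rot:
    - [0,0,0]
    - [0,0,0]
  delta_pos:
    - [0.5,0,0]
    - [0.5,0,0]
  jaw: [4,4]

```text
t: 8.85
ee_pos: [506.9, -182.2, 55.7]
ee_rot: [0.0, 0.753, 0.658, 0.0]
ft_force: [-0.0, -0.7, -2.5]
finger_gap: 0.085
grasp_force: 30.0
```

play_rows:
  rot:
    - [0,0,0]
    - [0,0,0]
  delta_pos:
    - [0.5,0,0]
    - [0.5,0,0]
  jaw: [4,4]

```text
t: 9.1
ee_pos: [507.0, -181.7, 55.7]
ee_rot: [0.0, 0.753, 0.658, 0.0]
ft_force: [1.1, 0.8, -1.9]
finger_gap: 0.093
grasp_force: 30.0
```

play_rows:
  rot:
    - [0,0,0]
    - [0,0,0]
  delta_pos:
    - [0.5,0,0]
    - [0.5,0,0]
  jaw: [4,4]

```text
t: 9.35
ee_pos: [507.0, -181.2, 55.7]
ee_rot: [0.0, 0.753, 0.658, 0.0]
ft_force: [-0.5, 0.1, -2.6]
finger_gap: 0.084
grasp_force: 30.0
```

play_rows:
  rot:
    - [0,0,0]
    - [0,0,0]
  delta_pos:
    - [0.5,0,0]
    - [0.5,0,0]
  jaw: [4,4]

```text
t: 9.6
ee_pos: [507.0, -181.1, 55.8]
ee_rot: [0.0, 0.753, 0.658, -0.0]
ft_force: [-0.7, -0.8, -1.2]
finger_gap: 0.087
grasp_force: 30.0
```

play_rows:
  rot:
    - [0,0,0]
    - [0,0,0]
  delta_pos:
    - [0.5,0,0]
    - [0.5,0,0]
  jaw: [4,4]

```text
t: 9.85
ee_pos: [507.0, -181.1, 55.8]
ee_rot: [0.0, 0.753, 0.658, -0.0]
ft_force: [-0.9, -3.7, -0.9]
finger_gap: 0.083
grasp_force: 30.0
```

play_rows:
  rot:
    - [0,0,0]
    - [0,0,0]
  delta_pos:
    - [0.5,0,0]
    - [0.5,0,0]
  jaw: [4,4]

```text
t: 10.1
ee_pos: [507.0, -181.0, 55.9]
ee_rot: [0.001, 0.753, 0.657, -0.0]
ft_force: [-1.5, -4.7, -1.7]
finger_gap: 0.093
grasp_force: 30.0
```

The fence contact is felt at about 4 N. Now I lower gently onto the pin.

play_rows:
  rot:
    - [0,0,0]
    - [0,0,0]
    - [0,0,0]
  delta_pos:
    - [-0.4,0,1]
    - [-0.4,0,2]
    - [-0.4,0,2.5]
  jaw: [4,4,4]

```text
t: 10.48
ee_pos: [507.3, -181.1, 53.4]
ee_rot: [0.001, 0.753, 0.658, -0.0]
ft_force: [-1.4, -5.7, 0.1]
finger_gap: 0.088
grasp_force: 30.0
```

play_rows:
  rot:
    - [0,0,0]
    - [0,0,0]
    - [0,0,0]
  delta_pos:
    - [0,0,0.7]
    - [0,0,1.4]
    - [0,0,1.4]
  jaw: [4,4,4]

```text
t: 10.85
ee_pos: [507.4, -181.0, 52.0]
ee_rot: [0.001, 0.753, 0.658, -0.0]
ft_force: [-0.4, -5.2, -0.0]
finger_gap: 0.085
grasp_force: 30.0
```

play_rows:
  rot:
    - [0,0,0]
    - [0,0,0]
    - [0,0,0]
  delta_pos:
    - [0,0,0.7]
    - [0,0,1.4]
    - [0,0,1.4]
  jaw: [4,4,4]

```text
t: 11.22
ee_pos: [507.2, -181.0, 51.1]
ee_rot: [0.0, 0.753, 0.658, 0.0]
ft_force: [-3.4, -4.5, 6.1]
finger_gap: 0.09
grasp_force: 30.1
```

The foot rests on the pin: about 7 N at z 51. Now I nudge along the fence.

play_rows:
  rot:
    - [0,0,0]
    - [0,0,0]
    - [0,0,0]
    - [0,0,0]
    - [0,0,0]
    - [0,0,0]
  delta_pos:
    - [0,0.6,0]
    - [0,1.2,0]
    - [0,1.8,0]
    - [0,2.4,0]
    - [0,3,0]
    - [0,3,0]
  jaw: [4,4,4,4,4,4]

```text
t: 11.98
ee_pos: [508.0, -181.1, 50.8]
ee_rot: [-0.001, 0.754, 0.657, -0.001]
ft_force: [-9.2, -3.2, 10.7]
finger_gap: 0.089
grasp_force: 30.2
```

play_rows:
  rot:
    - [0,0,0]
    - [0,0,0]
    - [0,0,0]
    - [0,0,0]
  delta_pos:
    - [0,0.6,0]
    - [0,1.2,0]
    - [0,1.5,0]
    - [0,1.5,0]
  jaw: [4,4,4,4]

```text
t: 12.48
ee_pos: [509.4, -181.3, 50.8]
ee_rot: [-0.001, 0.754, 0.657, -0.001]
ft_force: [-8.6, -3.2, 11.0]
finger_gap: 0.088
grasp_force: 30.2
```

play_rows:
  rot:
    - [0,0,0]
    - [0,0,0]
    - [0,0,0]
    - [0,0,0]
  delta_pos:
    - [0,0.6,0]
    - [0,1.2,0]
    - [0,1.5,0]
    - [0,1.5,0]
  jaw: [4,4,4,4]

```text
t: 12.98
ee_pos: [511.1, -181.5, 50.7]
ee_rot: [-0.001, 0.754, 0.657, -0.001]
ft_force: [-7.2, -4.8, 8.2]
finger_gap: 0.091
grasp_force: 30.1
```

play_rows:
  rot:
    - [0,0,0]
    - [0,0,0]
    - [0,0,0]
    - [0,0,0]
  delta_pos:
    - [0,0.6,0]
    - [0,1.2,0]
    - [0,1.5,0]
    - [0,1.5,0]
  jaw: [4,4,4,4]

```text
t: 13.48
ee_pos: [513.5, -181.9, 50.2]
ee_rot: [-0.0, 0.753, 0.658, -0.001]
ft_force: [-3.3, -5.3, 0.1]
finger_gap: 0.086
grasp_force: 30.0
```

The upward force has vanished at hole x ≈ 19.3, which matches the seen pin. I test-lower.

play_rows:
  rot:
    - [0,0,0]
    - [0,0,0]
    - [0,0,0]
  delta_pos:
    - [0,0,0.7]
    - [0,0,1.4]
    - [0,0,1.4]
  jaw: [4,4,4]

```text
t: 13.85
ee_pos: [514.2, -182.0, 49.0]
ee_rot: [0.0, 0.753, 0.658, -0.0]
ft_force: [-1.3, -5.1, -0.2]
finger_gap: 0.088
grasp_force: 30.0
```

play_rows:
  rot:
    - [0,0,0]
    - [0,0,0]
    - [0,0,0]
  delta_pos:
    - [0,0,0.7]
    - [0,0,1.4]
    - [0,0,1.4]
  jaw: [4,4,4]

```text
t: 14.22
ee_pos: [514.6, -182.1, 47.7]
ee_rot: [0.001, 0.753, 0.658, -0.0]
ft_force: [-0.5, -4.5, -0.6]
finger_gap: 0.088
grasp_force: 30.0
```

The foot is dropping over the pin freely, so I continue slowly.

play_rows:
  rot:
    - [0,0,0]
    - [0,0,0]
    - [0,0,0]
    - [0,0,0]
    - [0,0,0]
    - [0,0,0]
  delta_pos:
    - [-0.4,0,1]
    - [-0.4,0,2]
    - [-0.4,0,3]
    - [-0.4,0,4]
    - [-0.4,0,5]
    - [-0.4,0,5]
  jaw: [4,4,4,4,4,4]

```text
t: 14.98
ee_pos: [514.7, -182.1, 42.6]
ee_rot: [0.0, 0.753, 0.658, -0.0]
ft_force: [-0.3, -5.6, -2.0]
finger_gap: 0.09
grasp_force: 30.0
```

play_rows:
  rot:
    - [0,0,0]
    - [0,0,0]
    - [0,0,0]
    - [0,0,0]
    - [0,0,0]
    - [0,0,0]
  delta_pos:
    - [0,0,1]
    - [0,0,2]
    - [0,0,3]
    - [0,0,4]
    - [0,0,5]
    - [0,0,5]
  jaw: [4,4,4,4,4,4]

```text
t: 15.72
ee_pos: [514.8, -182.1, 37.7]
ee_rot: [0.001, 0.753, 0.658, 0.0]
ft_force: [0.1, -5.1, -0.6]
finger_gap: 0.088
grasp_force: 30.0
```

play_rows:
  rot:
    - [0,0,0]
    - [0,0,0]
    - [0,0,0]
    - [0,0,0]
  delta_pos:
    - [0,0,0.6]
    - [0,0,1.2]
    - [0,0,1.8]
    - [0,0,1.8]
  jaw: [4,4,4,4]

```text
t: 16.23
ee_pos: [514.8, -182.1, 35.9]
ee_rot: [0.001, 0.753, 0.658, -0.0]
ft_force: [-0.6, -5.3, -0.1]
finger_gap: 0.084
grasp_force: 30.0
```

play_rows:
  rot:
    - [0,0,0]
    - [0,0,0]
    - [0,0,0]
    - [0,0,0]
  delta_pos:
    - [0,0,0.5]
    - [0,0,1]
    - [0,0,1.2]
    - [0,0,1.2]
  jaw: [4,4,4,4]

```text
t: 16.73
ee_pos: [514.8, -182.2, 35.8]
ee_rot: [0.0, 0.753, 0.658, 0.0]
ft_force: [-4.6, -3.6, 14.6]
finger_gap: 0.086
grasp_force: 30.0
```

It is seated on the deck at z 35.8. I relax, open and rise.

play_rows:
  rot:
    - [0,0,0]
    - [0,0,0]
    - [0,0,0]
    - [0,0,0]
    - [0,0,0]
    - [0,0,0]
    - [0,0,0]
    - [0,0,0]
  delta_pos:
    - [-0.5,0,-0.5]
    - [-1,0,-0.8]
    - [-1,0,-0.8]
    - [-1,0,-0.8]
    - [-1,0,-0.8]
    - [-1,0,-0.8]
    - [-1,0,-0.8]
    - [-1,0,-0.8]
  jaw: [4,4,40,40,40,40,40,40]

```text
t: 17.73
ee_pos: [514.4, -182.6, 35.4]
ee_rot: [0.0, 0.753, 0.658, 0.0]
ft_force: [-0.6, 0.2, -0.3]
finger_gap: 0.454
grasp_force: 0.0
```

play_rows:
  rot:
    - [0,0,0]
    - [0,0,0]
    - [0,0,0]
    - [0,0,0]
    - [0,0,0]
    - [0,0,0]
    - [0,0,0]
  delta_pos:
    - [0,0,-8]
    - [0,0,-25]
    - [0,0,-45]
    - [0,0,-70]
    - [0,0,-95]
    - [0,0,-110]
    - [0,0,-110]
  jaw: [40,40,40,40,40,40,40]

```text
t: 18.6
ee_pos: [515.2, -182.7, 146.8]
ee_rot: [0.001, 0.753, 0.658, 0.001]
ft_force: [-0.9, -0.2, -0.1]
finger_gap: 0.455
grasp_force: 0.0
```

```bash
python3 - <<'E'
from h import *
im,d,P,W,n=look('wrist'); im,d,P,W,n=look('wrist'); cv2.imwrite('pics/w4.png',cv2.resize(im[100:260,200:480],None,fx=2.8,fy=2.8))
s=sense(); print(np.round(s['ee_pos'],1))
hsv=cv2.cvtColor(im,cv2.COLOR_BGR2HSV); w=(hsv[...,1]<60)&(hsv[...,2]>120)
q=P[w&~np.isnan(P[...,0])]; q=q[(np.hypot(q[:,0]-555,q[:,1]+187)<70)]
def rect(k): r=cv2.minAreaRect(k[:,:2].astype(np.float32)); return np.round(cv2.boxPoints(r),1).tolist(),np.round(r[1],1)
k=q[(q[:,2]>19)&(q[:,2]<29)]; print('foot',np.percentile(k[:,2],[5,50,95]),rect(k))
A=np.c_[k[:,:2]-k[:,:2].mean(0),np.ones(len(k))]; print('slope',np.linalg.lstsq(A,k[:,2],rcond=None)[0])
k=q[(q[:,2]>67)&(q[:,2]<80)]; print('flange top',np.median(k[:,2]),rect(k))
E
```

```text
[ 514.1 -182.3  145.1]
foot [22.63586671 23.77495904 24.87157234] ([[515.5, -212.60000610351562], [593.0, -223.1999969482422], [600.4000244140625, -168.5], [522.9000244140625, -157.89999389648438]], array([55.2, 78.2]))
slope [-4.98178587e-04 -4.38580273e-05  2.37662328e+01]
flange top 73.65813805115789 ([[506.5, -210.60000610351562], [513.9000244140625, -211.60000610351562], [522.0999755859375, -152.8000030517578], [514.7000122070312, -151.8000030517578]], array([59.4,  7.5]))
```

View pics/w4.png

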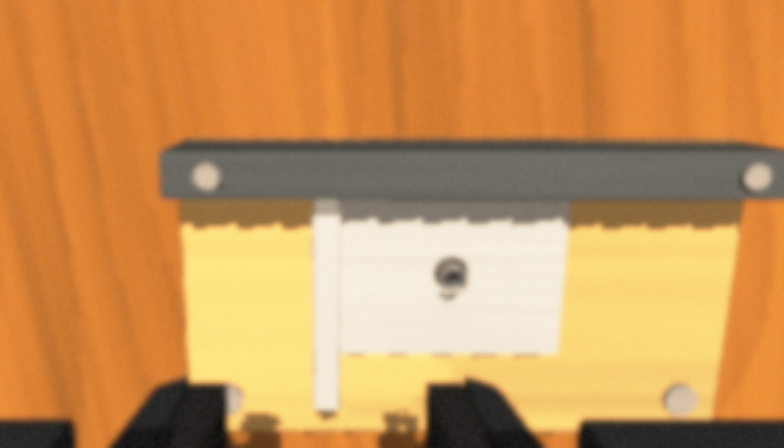

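The picture shows the foot flat (top at 23.8, expected 24), its long side against the fence, and the pin standing in the hole at (450,273). The gripper is clear of everything.

```bash
python3 -c "
from bench import ticket; print(ticket.sign_off())"
```

```text
the job is handed in; nothing more can be done
None
```

The bracket is on the jig with its hole over the pin, flat on the deck with an 80 mm side along the fence; I let go and handed the job in at about 19 s, with contact readings no higher than about 15 N.

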